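# Start the tube warmer

### The job

Get the tube warmer running: with a fingertip press down the two blood tubes that stand proud in its block until they are fully home like the others, then push the lid shut, then press the large round start key and let it spring back. Do it all gently by touch alone: nothing is to be gripped, pulled up or carried, the two small square keys stay unpressed, and the things standing around stay where they are. Finish with the hand clear of everything.

Things in the scene. Friction and masses are not known exactly. Their poses are not given: they have to be found in the camera images.
- dry_block: tube warmer, a white bench instrument fixed to the worktop, 148 deep (x) x 220 wide (y) x 94 mm high to its rim. Origin under its centre; x points from its front (sloping key panel, robot side) to its rear (lid hinge), y to its left seen from the front, z up. Six wells 30 mm apart along y at x = +6 mm, in a recess (x -16 to +34, y -94 to +94 mm) with its floor at z = 64 mm
- tube_a_top (a point): centre of the flat cap top (17 mm across) of one of the two proud tubes. Five wells hold tubes with such caps, in varying order; three tubes are home with their tops at z = 89 mm (5 mm below the rim), two stand 10 to 14 mm higher. Pressed home, this point is at z = 89 mm too, x and y unchanged. Either proud tube may go first
- tube_b_top (a point): the same point of the other proud tube
- tube_a (a joint): how far the first proud tube has been pressed down, m: starts between 0 and 0.004, 0.014 is fully home, at a stop. A clip in the well grips the tube: it takes about 4 N to slide it, and it stays where it is left. The tube is cushioned: while pushed it gives 1 mm per 2.5 N more than this value, and springs back when let go
- tube_b (a joint): the same for the other proud tube
- tube_a_glass: the first proud tube itself, 75 mm long, body 13 mm and cap 17 mm across; origin at the centre of its underside, z up
- tube_b_glass: the other proud tube, same sizes and origin
- lid (a joint): angle of the lid, rad: 0 is shut, on bumpers 2 mm above the rim, about 1.57 upright, larger leans back to the rear; it starts between 1.5 and 1.7. Friction hinge along the lid's rear edge (0.13 Nm, about 2 N at the front edge): it stays where it is left. While pushed, the plate itself gives a little more (0.4 mm per N at its front edge). A proud tube fouls it on the last few mm
- lid_hinge (a point): middle of the hinge axis, which runs along the warmer's y axis, at x = +58, y = 0, z = 99 mm in the warmer's frame
- lid_tab (a point): middle of the finger tab at the lid's front edge, on the outer face (top face when shut), 89 mm from the hinge axis. The lid is a flat plate, a clear window in a grey frame, 206 mm wide along y, 85 mm from hinge axis to front edge plus an 11 mm tab (50 mm wide), 6 mm thick with the hinge axis at mid-thickness
- start_key (a joint): how far the start key is pressed, m: 0 released; 0.003 counts as pressed (4.5 N), 0.007 is fully down (8 N). Spring key, 1.8 N to begin, comes back by itself. It moves square to the panel, which slopes down toward the front by 0.17 rad
- start_key_top (a point): centre of the top of the start key, the large round white key (26 mm across, standing 10 mm above the panel) at the right end of the panel as seen from the front
- set_key_a (a joint): travel of the left one of the two small square keys (12 mm) in the middle of the panel, m: 0 released, 0.003 fully down; not to be pressed. It lies 88 mm to the left of the start key
- set_key_b (a joint): the same for the right one, 66 mm to the left of the start key
- vial_1: loose bystander to the right of the warmer: small reagent vial 23 x 23 x 40 mm, white cap; origin at the centre of its underside
- vial_2: loose bystander: a second vial 23 x 23 x 40 mm beside the first, blue cap; origin at the centre of its underside
- small_bottle: loose bystander: reagent bottle 43 x 43 x 82 mm to the right of the warmer, behind the vials; origin at the centre of its underside
- dish: loose bystander: petri dish 59 x 59 x 15 mm to the left of the warmer; origin at the centre of its underside
- marker: loose bystander: marker pen, 135 mm long (its y axis), 17 mm wide, lying close to the left side of the warmer; origin at the centre of its underside

How it is judged:
On the way, in this order (a step that is already met when the one before it is completed fails the run):
1. both proud tubes are pressed fully home (within 2 mm) (value of joint each of tube_a, tube_b above 0.012 m), for 0.2 s.
2. the lid is shut (all of step 1 and value of joint lid below 0.04 rad), for 0.2 s.
3. the start key is pressed with the lid shut (value of joint start_key above 0.003 m and value of joint lid below 0.04 rad), for 0.05 s.
At the end, for the whole second after the job is handed in: Both tubes are home to within 2 mm, the lid is shut to within 0.04 rad (3 mm at its front edge), the start key has sprung back, and each bystander is within 15 mm of where it stood (all of step 2 and value of joint start_key below 0.001 m and distance of each of vial_1, vial_2, small_bottle, dish, marker from where it was at the start of the episode below 0.015 m); the robot touches nothing.
It fails at once if a tube is pulled up out of its well (value of joint any of tube_a, tube_b below -0.004 m).
It fails at once if the tubes, the lid or a key are pushed hard (over 25 N) (contact force between any of the fingers, the arm and dry_block above 25 N or contact force between any of the fingers, the arm and tube_a_glass above 25 N or contact force between any of the fingers, the arm and tube_b_glass above 25 N).
It fails at once if the start key is pressed while the lid is open (value of joint start_key above 0.002 m and value of joint lid above 0.06 rad).
It fails at once if a small square set key is pressed (value of joint any of set_key_a, set_key_b above 0.0015 m).
It fails at once if a bystander is shoved, lifted or knocked over (distance of any of vial_1, vial_2, small_bottle, dish, marker from where it was at the start of the episode above 0.02 m or angle between any of vial_1, vial_2, small_bottle, dish, marker's own z axis and vertical above 0.5 rad).
It also fails if it takes over 58 s, if anything falls off the work surface, if the arm or the gripper's body presses on something with over 40 N, if the wrist force passes 120 N, or if a joint passes its speed limit or range.

### The arm

A 6-joint arm with a two-finger parallel gripper is mounted at the origin on a cart in front of the work surface, level with it; the furniture and walls round the work are solid. World frame = base frame: x ahead of the robot, y to its left, z up, the work surface at z = 0. Lengths are in m, angles in rad, forces in N, time in s.
With the tool pointing down it reaches from about 0.3 to 0.75 m from the base axis. Payload 8.5 kg.
Tool frame: the origin (TCP) lies between the finger pads; the fingertips stand 25 mm ahead of it and the grasp point (between the pads) lies 6 mm ahead of it; z points along the fingers, y is the line along which they close (so a half turn about z gives the same grasp; the last joint's range is limited). The gripper opens to 85 mm and grips with 20 to 120 N. Pads are 22 mm wide; open, the fingers measure 114 mm over their backs; the gripper's body (76 mm by 85 mm) begins 54 mm behind the grasp point. The pads swing forward as they close: fully open they stand 13 mm farther back than shut.
Start: joints at [-1.334, 0.381, 1.297, -0, 1.464, -0.215], TCP at [0.24, -0.495, 0.256] pointing down, gripper open.
Joint ranges: [-3.11, 3.11], [-0.89, 2.33], [0.22, 2.48], [-1.42, 4.56], [0.17, 2.85], [-2.88, 2.88]. Speed limits (rad/s): [2.39, 2.39, 3.14, 3.14, 3.14, 3.14].

### API

Orientations are given as a unit quaternion [w, x, y, z].
In Python, from cell import sensors, eyes, job_done gives the robot as it stands. The module is installed in compiled form; this text tells all that it offers.
- The arm moves only by the tool apply_moves, never from a script. Its argument "motion" is a list of rows, each an object with "claw": the opening, from -1 (shut) to 1 (fully open); "linear": the shift along the tool's x, y, z in m, a list of three; "rot": the turn, a rotation vector about the tool's x, y, z in degrees, a list of three. A call has 1 to 12 rows; each row shifts and turns the commanded pose from where the row before left it, along the tool's axes as they then stand; what a row does not reach is not made up. A row lasts 1/10 s, in which the tool goes at most 50 mm and 8.59 degrees, less where a joint would pass 70% of its speed; a pose out of reach is approached as far as the arm can. A call with a gripper value outside its range is refused whole. The fingers move at their own pace and stop on an object; "force" is the grip in N (left out, the last holds). Time passes only in rows, so rows that do not move let the fingers close. It gives the time, the measured TCP pose, the force, the opening and the grip force at its end, in the units of the state.
- sensors.sense(): the state, without advancing time (a new reading comes with each control period).
- eyes.get_image(name): name is "side" or "top"; returns the picture (384x512x3 uint8, red, green, blue); there is no depth.
- eyes.get_calibration(name): a dict with "K" (3x3 intrinsics, pixels), "D" ([k1, k2, p1, p2, k3] as OpenCV has them; the pictures are not rectified), "R" (3x3) and "t" (3): a world point X has camera coordinates R X + t. Camera axes: x right, y down, z forward; pixel columns grow to the right and rows downward; lengths in m; the calibration is good to about 2 mm. A picture is of the moment at which its call begins. get_calibration takes no time and is no camera call.
- job_done(): hands the job in; it is judged then, once.
The state is a dict: "t": time; "q": joint angles; "joint_velocities": joint speeds; "joint_torque": joint torques, N m; "eef_pos": TCP position; "tcp_rot": TCP orientation; "force": force on the tool from outside, world axes, zero at the start; "ft_torque": the same for the moment, N m; "grip_width": finger opening in m; "gripper_force": force on a finger pad.
Only numpy, scipy, OpenCV 4.12 (cv2) and the standard library are available. Lean on these libraries where they do the work, as an engineer would, in place of code of your own. Each camera call takes 0.05 s, during which the arm holds its last target. There are 200 camera calls.

## Working session

There is one attempt and no reset: what is moved stays moved. The work goes in short steps, Python scripts to look and compute and a tool call to move; the robot and the scene stay as the last step left them, time stands still between calls to the robot, and variables do not carry over. Pictures are saved under pics/ and viewed, at most 10 in all, crops included, and the job is handed in when it is done.

Besides the shell and the picture viewer there is one more tool, called after ">>>" as name([rows], argument=value, ...), one row to a line, values as JSON. apply_moves: Moves the arm, as the interface text tells. Its arguments: {"type":"object","properties":{"motion":{"type":"array"},"force":{"type":"number"}},"required":["motion"]}

```bash
mkdir -p pics; python3 - <<'E'
from cell import sensors,eyes
import cv2,numpy as np
for n in("side","top"):
    im=eyes.get_image(n); cv2.imwrite(f"pics/{n}0.png",im[...,::-1]); np.save(n+"0.npy",im)
    c=eyes.get_calibration(n); print(n,c["K"],c["D"],"cam pos",-np.array(c["R"]).T@np.array(c["t"]),np.array(c["R"]).round(3))
    cv2.imwrite(f"pics/{n}0b.png",cv2.resize(im[...,::-1],(800,600),interpolation=cv2.INTER_CUBIC))
s=sensors.sense();print(s)
E
```

```text
side [[384.40010284   0.         257.47044947]
 [  0.         384.40010284 195.99107317]
 [  0.           0.           1.        ]] [0.04175566 0.         0.         0.         0.        ] cam pos [ 0.53889177 -0.72456819  0.51362936] [[ 0.998 -0.067  0.011]
 [-0.026 -0.524 -0.851]
 [ 0.063  0.849 -0.524]]
top [[472.67362649   0.         255.92897778]
 [  0.         472.67362649 193.2465374 ]
 [  0.           0.           1.        ]] [-0.03652157  0.          0.          0.          0.        ] cam pos [ 0.54320337 -0.01983395  1.00272862] [[-0.021 -1.     0.001]
 [-0.997  0.021 -0.069]
 [ 0.069 -0.002 -0.998]]
{'t': 0.1, 'q': array([-1.33431221e+00,  3.81136281e-01,  1.29811948e+00, -9.47290094e-06,
        1.46361583e+00, -2.15312836e-01]), 'joint_velocities': array([ 0.00042398, -0.00206297, -0.00310682, -0.00082086, -0.00056797,
        0.00099287]), 'joint_torque': array([ 3.85295396e-03, -4.49218297e+01, -2.31656009e+01, -1.36809222e-04,
        3.65174747e-03,  1.85024177e-06]), 'eef_pos': array([ 0.24005792, -0.49460368,  0.25579148]), 'tcp_rot': array([-6.39386406e-04,  9.74592945e-01,  2.23982552e-01, -1.14777771e-05]), 'force': array([ 0.07792196, -0.1595083 , -0.40626904]), 'ft_torque': array([0.0072854 , 0.02018114, 0.05476109]), 'gripper_force': 0.0, 'grip_width': 0.08578191271571693}
```

View pics/side0b.png

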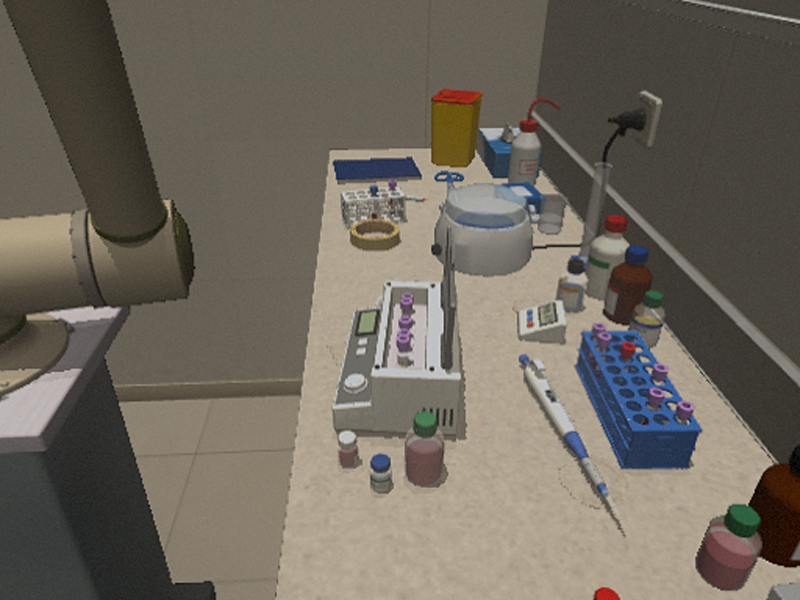

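View pics/top0b.png

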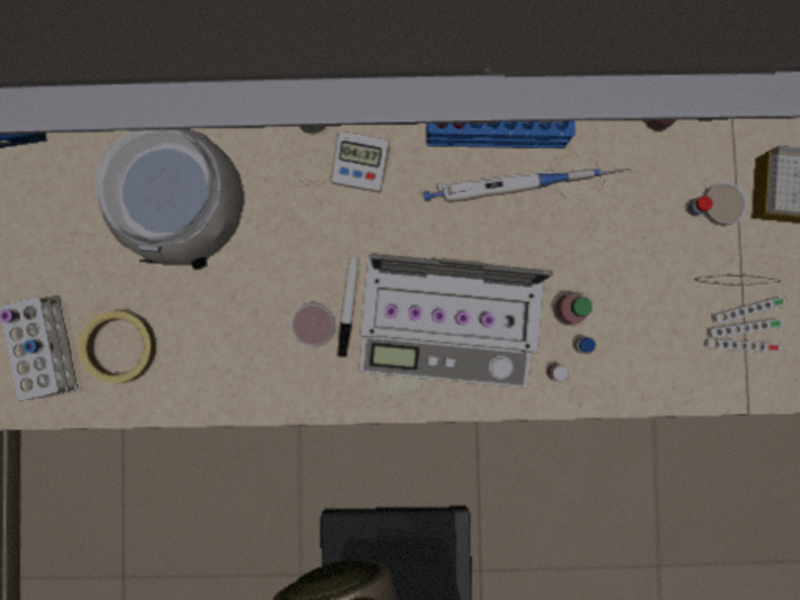

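The top view shows the warmer around (450,320) in the 800x600 picture. Five purple caps run from (391,311) to (487,320), the rightmost well is empty at (510,321), and the start key is at (501,368). The side view shows the lid upright and the caps at (405,300) to (403,340). Next I'll enlarge both.

```bash
cat > h.py <<'E'
import numpy as np,cv2
from cell import eyes
C={n:{k:np.array(v,float) for k,v in eyes.get_calibration(n).items()} for n in("side","top")}
def ray(n,p):
    c=C[n];u=cv2.undistortPoints(np.array([[p]],float),c["K"],c["D"])[0,0]
    d=c["R"].T@np.array([u[0],u[1],1]);return -c["R"].T@c["t"],d/np.linalg.norm(d)
def onz(n,p,z):
    o,d=ray(n,p);return o+d*(z-o[2])/d[2]
def proj(n,X):
    c=C[n];return cv2.projectPoints(np.array(X,float).reshape(-1,1,3),cv2.Rodrigues(c["R"])[0],c["t"],c["K"],c["D"])[0][:,0]
def tri(p,q):
    o1,d1=ray("side",p);o2,d2=ray("top",q)
    s=np.linalg.lstsq(np.c_[d1,-d2],o2-o1,rcond=None)[0]
    a=o1+s[0]*d1;b=o2+s[1]*d2;return (a+b)/2,np.linalg.norm(a-b)
E
python3 - <<'E'
import numpy as np,cv2
from h import *
for n,(x0,y0,x1,y1) in {"side":(205,140,305,290),"top":(220,155,360,255)}.items():
    im=np.load(n+"0.npy"); h=cv2.cvtColor(im,cv2.COLOR_RGB2HSV)
    m=cv2.inRange(h,(125,60,50),(160,255,255)); m[:y0]=0;m[y1:]=0;m[:,:x0]=0;m[:,x1:]=0
    k,l,st,ce=cv2.connectedComponentsWithStats(m)
    for i in range(1,k):
        if st[i,4]>5: print(n,st[i],ce[i].round(2))
    f=5.6 if n=="top" else 4
    cv2.imwrite(f"pics/{n}c.png",cv2.resize(im[y0:y1,x0:x1,::-1],None,fx=f,fy=f,interpolation=cv2.INTER_CUBIC))
E
```

```text
side [257 188   7   7  37] [259.84 191.3 ]
side [256 203   7   5  23] [259.26 204.91]
side [254 210   9  11  60] [257.78 214.83]
top [247 195   7   8  45] [249.93 198.56]
top [262 196   8   8  47] [265.21 199.81]
top [277 198   8   8  48] [280.5  201.65]
top [292 200   8   8  49] [295.63 203.18]
top [308 201   8   8  51] [311.55 204.33]
```

View pics/sidec.png

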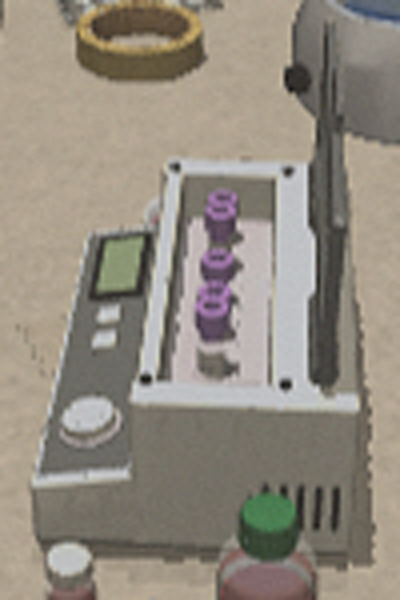

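View pics/topc.png

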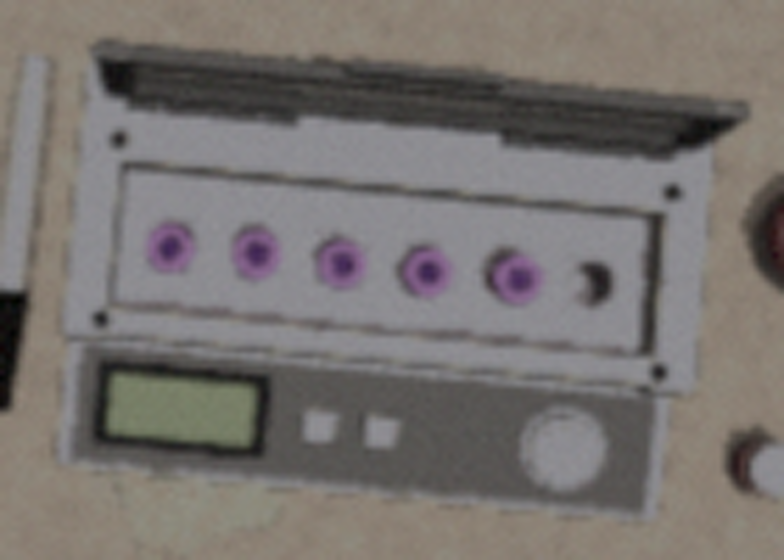

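The crops show tube 2 and tube 5, counting from the left, standing higher: their caps overlap the ones behind, at side crop (220,212) and (211,308). The empty well is the rightmost. I'll fit the warmer pose from the recess corners, then check which tubes are proud.

```bash
python3 - <<'E'
from h import *
cr=np.array([(120,165),(660,212),(645,353),(110,303)])
px=(cr+.5)/5.6-.5+np.array([220,155])
loc=np.array([(34,94),(34,-94),(-16,-94),(-16,94)])/1000
W=np.array([onz("top",p,.094)[:2] for p in px])
mc,ml=W.mean(0),loc.mean(0); H=(loc-ml).T@(W-mc); U,S,V=np.linalg.svd(H); R=V.T@U.T
t=mc-R@ml; yaw=np.arctan2(R[1,0],R[0,0]); print("pose",t,yaw,"res",((loc@R.T+t)-W).round(4).tolist())
wl=lambda x,y,z:np.r_[R@[x,y]+t,z]
top=[(249.93,198.56),(265.21,199.81),(280.5,201.65),(295.63,203.18),(311.55,204.33)]
for i,p in enumerate(top):
    y=.075-.03*i
    for z in(.089,.101):
        w=onz("top",p,z)[:2]; l=R.T@(w-t)
        print(i+1,z,"local from top",l.round(4),"expected px top",proj("top",wl(.006,y,z)).round(1),"side crop",((proj("side",wl(.006,y,z))-[205,140])*4+1.5).round(0))
ks=(np.array((90,417))+.5)/4-.5+[205,140]; kt=(np.array((564,446))+.5)/5.6-.5+[220,155]
P,e=tri(ks,kt);print("key",P,e,R.T@(P[:2]-t))
for z in(.06,.065,.07): print(z, onz("top",kt,z), R.T@(onz("top",kt,z)[:2]-t), (proj("side",onz("top",kt,z))-[205,140])*4+1.5)
for nm,s,z in (("rimcorner near front",(135,398),.094),("rim near rear",(358,402),.094),("far front",(165,165),.094)):
    w=onz("side",np.array(s)/4+[205,140],z)[:2];print(nm,(R.T@(w-t)).round(4))
# lid
print("lid top edge l/r local @.18", [(R.T@(onz("top",(np.array(c)/5.6+[220,155]),z)[:2]-t)).round(4) for c in((95,45),(745,105)) for z in(.18,.187)])
E
```

```text
pose [ 0.58149593 -0.08271742] -0.11157578873990309 res [[0.0013, 0.0006], [0.0005, -0.0006], [-0.0008, -0.0018], [-0.0009, 0.0018]]
1 0.089 local from top [0.0067 0.0737] expected px top [[249.2 198.9]] side crop [[218. 198.]]
1 0.101 local from top [0.006  0.0735] expected px top [[249.1 198.5]] side crop [[219. 179.]]
2 0.089 local from top [0.007 0.044] expected px top [[264.7 200.3]] side crop [[216. 227.]]
2 0.101 local from top [0.0063 0.0442] expected px top [[264.8 199.9]] side crop [[216. 208.]]
3 0.089 local from top [0.0061 0.0142] expected px top [[280.1 201.7]] side crop [[214. 258.]]
3 0.101 local from top [0.0054 0.0148] expected px top [[280.4 201.3]] side crop [[214. 238.]]
4 0.089 local from top [ 0.0058 -0.0152] expected px top [[295.5 203.1]] side crop [[211. 291.]]
4 0.101 local from top [ 0.0051 -0.0142] expected px top [[296.1 202.8]] side crop [[211. 271.]]
5 0.089 local from top [ 0.0064 -0.0461] expected px top [[311.  204.5]] side crop [[208. 326.]]
5 0.101 local from top [ 0.0057 -0.0447] expected px top [[311.7 204.2]] side crop [[208. 305.]]
key [ 0.52461771 -0.14929341  0.05358325] 0.0014225587242059786 [-0.04911167 -0.07249509]
0.06 [ 0.52403676 -0.1484249   0.06      ] [-0.04978572 -0.07169666] [[ 86.85132663 405.21144894]]
0.065 [ 0.52413842 -0.14774289  0.065     ] [-0.04976063 -0.07100757] [[ 86.74582152 395.89498509]]
0.07 [ 0.52424007 -0.14706087  0.07      ] [-0.04973555 -0.07031848] [[ 86.63935031 386.52754363]]
rimcorner near front [-0.0226 -0.1092]
rim near rear [ 0.0752 -0.1063]
far front [-0.0238  0.0991]
lid top edge l/r local @.18 [array([0.0616, 0.1005]), array([0.0607, 0.1001]), array([ 0.0613, -0.1038]), array([ 0.0603, -0.1025])]
```

Tubes 2 (y=+45 mm) and 5 (y=−45 mm) are the proud ones, and the warmer pose is about (0.5815, −0.083) with yaw −0.11. I'll close the gripper, align it and move over tube 5.

>>> apply_moves([
  {"claw": -1,"linear": [0,0,0],"rot": [0,0,8]},
  {"claw": -1,"linear": [0,0,0],"rot": [0,0,8]},
  {"claw": -1,"linear": [0,0,0],"rot": [0,0,8]},
  {"claw": -1,"linear": [0,0,0],"rot": [0,0,8.3]},
  {"claw": -1,"linear": [0.02,-0.027,0],"rot": [0,0,0]},
  {"claw": -1,"linear": [0.025,-0.034,0],"rot": [0,0,0]},
  {"claw": -1,"linear": [0.025,-0.034,0],"rot": [0,0,0]},
  {"claw": -1,"linear": [0.025,-0.034,0],"rot": [0,0,0]},
  {"claw": -1,"linear": [0.025,-0.034,0],"rot": [0,0,0]},
  {"claw": -1,"linear": [0.025,-0.034,0],"rot": [0,0,0]},
  {"claw": -1,"linear": [0.025,-0.034,0],"rot": [0,0,0]},
  {"claw": -1,"linear": [0.025,-0.034,0],"rot": [0,0,0]},
], force=40)

```text
t: 1.3
eef_pos: [0.4644, -0.2517, 0.2561]
tcp_rot: [-0.0, 0.998, -0.056, -0.0]
force: [-0.1, -0.9, 0.6]
grip_width: -0.0002
gripper_force: 0.0
```

```bash
cat > g.py <<'E'
# where is tool in warmer frame; python3 g.py lx ly ztip -> remaining tool shift
import sys,numpy as np
from cell import sensors
from scipy.spatial.transform import Rotation as Ro
s=sensors.sense();q=s["tcp_rot"];T=Ro.from_quat([q[1],q[2],q[3],q[0]]).as_matrix()
W=Ro.from_euler("z",-.1116).as_matrix();t=np.array([.5815,-.0827,0])
tip=s["eef_pos"]+T[:,2]*.025
print("t",round(s["t"],2),"tip local",(W.T@(tip-t)).round(4),"F",s["force"].round(2),"q6",s["q"][5].round(2),"grip",round(s["grip_width"],4))
print("tool axes in warmer\n",(W.T@T).round(3))
if len(sys.argv)>3:
    print("go tool",(T.T@(W@np.array(sys.argv[1:4],float)+t-tip)).round(4))
E
python3 g.py .004 -.045 .12
```

```text
t 1.3 tip local [-0.0976 -0.181   0.2311] F [-0.08 -0.86  0.6 ] q6 0.96 grip -0.0002
tool axes in warmer
 [[ 1. -0. -0.]
 [-0. -1.  0.]
 [-0. -0. -1.]]
go tool [ 0.1016 -0.136   0.1111]
```

>>> apply_moves([
  {"claw": -1,"linear": [0.025,-0.034,0],"rot": [0,0,0]},
  {"claw": -1,"linear": [0.025,-0.034,0],"rot": [0,0,0]},
  {"claw": -1,"linear": [0.025,-0.034,0],"rot": [0,0,0]},
  {"claw": -1,"linear": [0.0266,-0.034,0.01],"rot": [0,0,0]},
  {"claw": -1,"linear": [0,0,0.03],"rot": [0,0,0]},
  {"claw": -1,"linear": [0,0,0.03],"rot": [0,0,0]},
  {"claw": -1,"linear": [0,0,0.03],"rot": [0,0,0]},
  {"claw": -1,"linear": [0,0,0.01],"rot": [0,0,0]},
  {"claw": -1,"linear": [0,0,0],"rot": [0,0,0]},
  {"claw": -1,"linear": [0,0,0],"rot": [0,0,0]},
])

```text
t: 2.3
eef_pos: [0.5802, -0.1298, 0.1476]
tcp_rot: [0.0, 0.998, -0.056, 0.001]
force: [-0.1, -0.7, -0.0]
grip_width: -0.0002
gripper_force: 0.0
```

```bash
python3 g.py .004 -.045 .105; python3 - <<'E'
import cv2,numpy as np
from cell import eyes
a=eyes.get_image("side")[130:270,195:315,::-1];b=eyes.get_image("top")[150:260,220:360,::-1]
a=cv2.resize(a,(400,467),interpolation=3);b=cv2.resize(b,(400,314),interpolation=3);b=cv2.copyMakeBorder(b,0,153,0,0,0)
cv2.imwrite("pics/p1.png",np.hstack([a,b]))
E
```

```text
t 2.3 tip local [ 0.004  -0.0469  0.1226] F [-0.07 -0.69 -0.01] q6 1.26 grip -0.0002
tool axes in warmer
 [[ 1.    -0.     0.002]
 [-0.    -1.    -0.001]
 [ 0.002  0.001 -1.   ]]
go tool [-0.     -0.0019  0.0176]
```

View pics/p1.png

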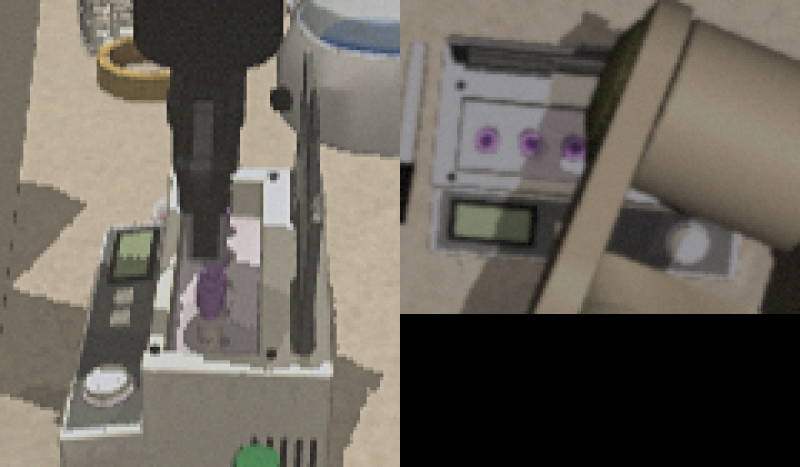

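The fingertip is over tube 5 in both views, with space to the lid. Now I'll press down in small steps.

>>> apply_moves([
  {"claw": -1,"linear": [0,-0.002,0.008],"rot": [0,0,0]},
  {"claw": -1,"linear": [0,0,0.006],"rot": [0,0,0]},
  {"claw": -1,"linear": [0,0,0.004],"rot": [0,0,0]},
  {"claw": -1,"linear": [0,0,0.003],"rot": [0,0,0]},
  {"claw": -1,"linear": [0,0,0.002],"rot": [0,0,0]},
  {"claw": -1,"linear": [0,0,0.002],"rot": [0,0,0]},
  {"claw": -1,"linear": [0,0,0],"rot": [0,0,0]},
])

```text
t: 3.1
eef_pos: [0.5799, -0.1275, 0.1214]
tcp_rot: [0.0, 0.998, -0.056, 0.0]
force: [-1.1, 0.3, 3.1]
grip_width: -0.0002
gripper_force: 1.7
```

```bash
python3 g.py .004 -.045 .088
```

```text
t 3.1 tip local [ 0.0034 -0.0447  0.0964] F [-1.1   0.29  3.07] q6 1.27 grip -0.0002
tool axes in warmer
 [[ 1. -0.  0.]
 [-0. -1. -0.]
 [ 0.  0. -1.]]
go tool [0.0006 0.0003 0.0084]
```

>>> apply_moves([
  {"claw": -1,"linear": [0,0,0.002],"rot": [0,0,0]},
  {"claw": -1,"linear": [0,0,0.002],"rot": [0,0,0]},
  {"claw": -1,"linear": [0,0,0.002],"rot": [0,0,0]},
  {"claw": -1,"linear": [0,0,0.001],"rot": [0,0,0]},
  {"claw": -1,"linear": [0,0,0],"rot": [0,0,0]},
  {"claw": -1,"linear": [0,0,0],"rot": [0,0,0]},
])

```text
t: 3.7
eef_pos: [0.5799, -0.1275, 0.1143]
tcp_rot: [-0.0, 0.998, -0.056, -0.0]
force: [-0.8, 1.3, 2.3]
grip_width: 0.0002
gripper_force: 1.5
```

>>> apply_moves([
  {"claw": -1,"linear": [0,0,0.001],"rot": [0,0,0]},
  {"claw": -1,"linear": [0,0,0.001],"rot": [0,0,0]},
  {"claw": -1,"linear": [0,0,0],"rot": [0,0,0]},
  {"claw": -1,"linear": [0,0,0],"rot": [0,0,0]},
])

```text
t: 4.1
eef_pos: [0.5799, -0.1275, 0.1124]
tcp_rot: [0.0, 0.998, -0.056, 0.0]
force: [-1.0, 1.1, 4.2]
grip_width: -0.0
gripper_force: 2.1
```

>>> apply_moves([
  {"claw": -1,"linear": [0,0,0.001],"rot": [0,0,0]},
  {"claw": -1,"linear": [0,0,0],"rot": [0,0,0]},
  {"claw": -1,"linear": [0,0,0],"rot": [0,0,0]},
])

```text
t: 4.4
eef_pos: [0.58, -0.1275, 0.1116]
tcp_rot: [0.0, 0.998, -0.056, 0.0]
force: [-1.3, 0.5, 5.9]
grip_width: 0.0002
gripper_force: 3.0
```

>>> apply_moves([
  {"claw": -1,"linear": [0,0,0.001],"rot": [0,0,0]},
  {"claw": -1,"linear": [0,0,0],"rot": [0,0,0]},
  {"claw": -1,"linear": [0,0,0],"rot": [0,0,0]},
])

```text
t: 4.7
eef_pos: [0.5801, -0.1275, 0.1108]
tcp_rot: [0.0, 0.998, -0.056, 0.0]
force: [-2.1, 0.5, 8.4]
grip_width: -0.0002
gripper_force: 3.9
```

The force now climbs at 2.5 N/mm, so tube 5 is on its stop. Next is tube 2.

>>> apply_moves([
  {"claw": -1,"linear": [0,0,-0.01],"rot": [0,0,0]},
  {"claw": -1,"linear": [0,0,-0.025],"rot": [0,0,0]},
  {"claw": -1,"linear": [0,-0.03,0],"rot": [0,0,0]},
  {"claw": -1,"linear": [0,-0.03,0],"rot": [0,0,0]},
  {"claw": -1,"linear": [0,-0.03,0],"rot": [0,0,0]},
  {"claw": -1,"linear": [0,0,0],"rot": [0,0,0]},
  {"claw": -1,"linear": [0,0,0.014],"rot": [0,0,0]},
  {"claw": -1,"linear": [0,0,0.003],"rot": [0,0,0]},
  {"claw": -1,"linear": [0,0,0.003],"rot": [0,0,0]},
  {"claw": -1,"linear": [0,0,0.003],"rot": [0,0,0]},
  {"claw": -1,"linear": [0,0,0],"rot": [0,0,0]},
  {"claw": -1,"linear": [0,0,0],"rot": [0,0,0]},
])

```text
t: 5.9
eef_pos: [0.5901, -0.0383, 0.1228]
tcp_rot: [0.0, 0.998, -0.056, 0.0]
force: [-1.0, -0.7, 2.3]
grip_width: 0.0001
gripper_force: 1.2
```

```bash
python3 g.py .004 .045 .088
```

```text
t 5.9 tip local [0.0036 0.045  0.0978] F [-1.02 -0.68  2.31] q6 1.42 grip 0.0001
tool axes in warmer
 [[ 1.    -0.001  0.001]
 [-0.001 -1.    -0.   ]
 [ 0.001  0.    -1.   ]]
go tool [0.0004 0.     0.0098]
```

>>> apply_moves([
  {"claw": -1,"linear": [0,0,0.003],"rot": [0,0,0]},
  {"claw": -1,"linear": [0,0,0.003],"rot": [0,0,0]},
  {"claw": -1,"linear": [0,0,0.002],"rot": [0,0,0]},
  {"claw": -1,"linear": [0,0,0.002],"rot": [0,0,0]},
  {"claw": -1,"linear": [0,0,0],"rot": [0,0,0]},
  {"claw": -1,"linear": [0,0,0],"rot": [0,0,0]},
])

```text
t: 6.5
eef_pos: [0.59, -0.0381, 0.1124]
tcp_rot: [0.0, 0.998, -0.056, 0.0]
force: [-0.8, -2.3, 4.4]
grip_width: -0.0002
gripper_force: 2.0
```

>>> apply_moves([
  {"claw": -1,"linear": [0,0,0.001],"rot": [0,0,0]},
  {"claw": -1,"linear": [0,0,0],"rot": [0,0,0]},
  {"claw": -1,"linear": [0,0,0],"rot": [0,0,0]},
])

```text
t: 6.8
eef_pos: [0.5901, -0.0381, 0.1116]
tcp_rot: [0.0, 0.998, -0.056, 0.0]
force: [-0.5, -2.0, 5.6]
grip_width: 0.0003
gripper_force: 3.0
```

>>> apply_moves([
  {"claw": -1,"linear": [0,0,0.001],"rot": [0,0,0]},
  {"claw": -1,"linear": [0,0,0],"rot": [0,0,0]},
  {"claw": -1,"linear": [0,0,0],"rot": [0,0,0]},
])

```text
t: 7.1
eef_pos: [0.5902, -0.0381, 0.1109]
tcp_rot: [0.0, 0.998, -0.056, 0.0]
force: [-0.3, -1.1, 7.0]
grip_width: 0.0002
gripper_force: 3.8
```

Both tubes are home. Next I raise the hand, go behind the lid and lower the fingertip there.

>>> apply_moves([
  {"claw": -1,"linear": [0,0,-0.03],"rot": [0,0,0]},
  {"claw": -1,"linear": [0,0,-0.04],"rot": [0,0,0]},
  {"claw": -1,"linear": [0,0,-0.045],"rot": [0,0,0]},
  {"claw": -1,"linear": [0,0,-0.035],"rot": [0,0,0]},
  {"claw": -1,"linear": [0,0,0],"rot": [0,0,0]},
  {"claw": -1,"linear": [0.02,0.01,0],"rot": [0,0,0]},
  {"claw": -1,"linear": [0.025,0.01,0],"rot": [0,0,0]},
  {"claw": -1,"linear": [0.025,0.01,0],"rot": [0,0,0]},
  {"claw": -1,"linear": [0.027,0.015,0],"rot": [0,0,0]},
  {"claw": -1,"linear": [0,0,0],"rot": [0,0,0]},
  {"claw": -1,"linear": [0,0,0.03],"rot": [0,0,0]},
  {"claw": -1,"linear": [0,0,0.01],"rot": [0,0,0]},
])

```text
t: 8.3
eef_pos: [0.68, -0.0928, 0.2164]
tcp_rot: [-0.001, 0.998, -0.056, -0.003]
force: [0.6, 0.0, -0.7]
grip_width: 0.0002
gripper_force: 0.0
```

```bash
python3 g.py .1 0 .174; python3 - <<'E'
import cv2,numpy as np
from cell import eyes
a=eyes.get_image("side")[100:270,195:345,::-1]
cv2.imwrite("pics/p2.png",cv2.resize(a,None,fx=3,fy=3,interpolation=3))
E
```

```text
t 8.3 tip local [0.0989 0.001  0.1914] F [ 0.61  0.04 -0.72] q6 1.37 grip 0.0002
tool axes in warmer
 [[ 1.    -0.    -0.006]
 [-0.    -1.     0.002]
 [-0.006 -0.002 -1.   ]]
go tool [0.0012 0.001  0.0174]
```

View pics/p2.png

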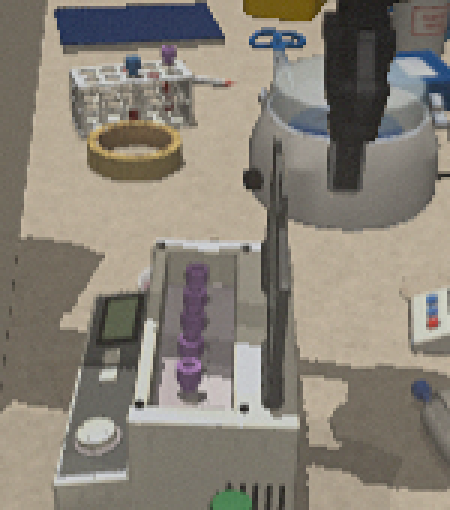

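The caps are level now, and the fingertip (347,190) is behind the lid (278,170). I'll lower it a little and go to contact.

>>> apply_moves([
  {"claw": -1,"linear": [0,0,0.018],"rot": [0,0,0]},
  {"claw": -1,"linear": [-0.008,0,0],"rot": [0,0,0]},
  {"claw": -1,"linear": [-0.006,0,0],"rot": [0,0,0]},
  {"claw": -1,"linear": [-0.006,0,0],"rot": [0,0,0]},
  {"claw": -1,"linear": [-0.006,0,0],"rot": [0,0,0]},
  {"claw": -1,"linear": [0,0,0],"rot": [0,0,0]},
])

```text
t: 8.95
eef_pos: [0.655, -0.0906, 0.2034]
tcp_rot: [0.0, 0.998, -0.056, 0.001]
force: [-0.6, 0.4, 0.7]
grip_width: -0.0001
gripper_force: 0.0
```

```bash
python3 g.py .06 0 .174; python3 - <<'E'
import numpy as np
r=.075
prev=None
for d in list(range(85,0,-8))+[0]:
    a=np.radians(d);p=np.array([.058-r*np.cos(a)+.003*np.sin(a)+.011,.099+r*np.sin(a)+.003*np.cos(a)])
    print(d,p.round(4),None if prev is None else (p-prev).round(4));prev=p
E
```

```text
t 8.95 tip local [0.0739 0.0003 0.1784] F [-0.6   0.42  0.71] q6 1.37 grip -0.0001
tool axes in warmer
 [[ 1.    -0.     0.001]
 [-0.    -1.    -0.   ]
 [ 0.001  0.    -1.   ]]
go tool [-0.0139  0.0003  0.0044]
85 [0.0655 0.174 ] None
77 [0.0551 0.1728] [-0.0104 -0.0012]
69 [0.0449 0.1701] [-0.0101 -0.0027]
61 [0.0353 0.1661] [-0.0097 -0.004 ]
53 [0.0263 0.1607] [-0.009  -0.0053]
45 [0.0181 0.1542] [-0.0082 -0.0065]
37 [0.0109 0.1465] [-0.0072 -0.0076]
29 [0.0049 0.138 ] [-0.006  -0.0085]
21 [1.000e-04 1.287e-01] [-0.0048 -0.0093]
13 [-0.0034  0.1188] [-0.0035 -0.0099]
5 [-0.0055  0.1085] [-0.0021 -0.0103]
0 [-0.006  0.102] [-0.0005 -0.0065]
```

>>> apply_moves([
  {"claw": -1,"linear": [-0.004,0,0.002],"rot": [0,0,0]},
  {"claw": -1,"linear": [-0.004,0,0.002],"rot": [0,0,0]},
  {"claw": -1,"linear": [-0.005,0,0.0005],"rot": [0,0,0]},
  {"claw": -1,"linear": [-0.005,0,0.001],"rot": [0,0,0]},
  {"claw": -1,"linear": [-0.005,0,0.001],"rot": [0,0,0]},
  {"claw": -1,"linear": [-0.005,0,0.0015],"rot": [0,0,0]},
  {"claw": -1,"linear": [-0.005,0,0.002],"rot": [0,0,0]},
  {"claw": -1,"linear": [-0.005,0,0.002],"rot": [0,0,0]},
])

```text
t: 9.75
eef_pos: [0.6172, -0.0864, 0.1902]
tcp_rot: [-0.0, 0.998, -0.056, -0.0]
force: [2.4, 0.6, 1.2]
grip_width: 0.0001
gripper_force: 0.8
```

```bash
python3 g.py .0353 0 .1661; python3 - <<'E'
import cv2,numpy as np
from cell import eyes
a=eyes.get_image("side")[100:270,195:345,::-1]
cv2.imwrite("pics/p3.png",cv2.resize(a,None,fx=3,fy=3,interpolation=3))
E
```

```text
t 9.75 tip local [0.0359 0.0003 0.1652] F [2.43 0.63 1.18] q6 1.35 grip 0.0001
tool axes in warmer
 [[ 1. -0. -0.]
 [-0. -1.  0.]
 [-0. -0. -1.]]
go tool [-0.0006  0.0003 -0.0009]
```

View pics/p3.png

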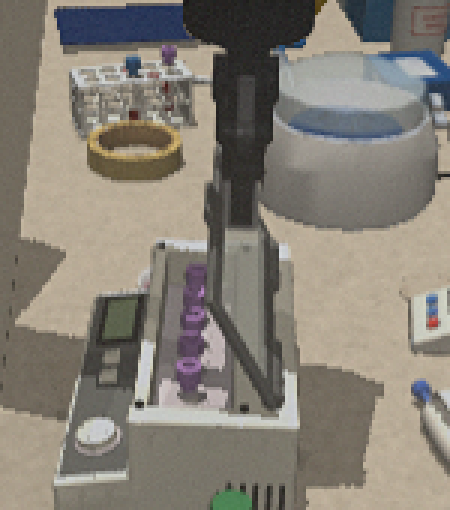

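The lid now leans at about 60° and the fingertip follows it, at about 2.5 N. I'll keep going along the arc.

>>> apply_moves([
  {"claw": -1,"linear": [-0.0045,0,0.002],"rot": [0,0,0]},
  {"claw": -1,"linear": [-0.0045,0,0.0027],"rot": [0,0,0]},
  {"claw": -1,"linear": [-0.0041,0,0.003],"rot": [0,0,0]},
  {"claw": -1,"linear": [-0.0041,0,0.0035],"rot": [0,0,0]},
  {"claw": -1,"linear": [-0.0036,0,0.0038],"rot": [0,0,0]},
  {"claw": -1,"linear": [-0.0036,0,0.0038],"rot": [0,0,0]},
  {"claw": -1,"linear": [-0.003,0,0.0042],"rot": [0,0,0]},
  {"claw": -1,"linear": [-0.003,0,0.0043],"rot": [0,0,0]},
  {"claw": -1,"linear": [-0.0024,0,0.0046],"rot": [0,0,0]},
  {"claw": -1,"linear": [-0.0024,0,0.0047],"rot": [0,0,0]},
])

```text
t: 10.8
eef_pos: [0.5825, -0.0825, 0.1533]
tcp_rot: [0.0, 0.998, -0.056, -0.0]
force: [1.4, -0.0, 1.7]
grip_width: 0.0002
gripper_force: 0.6
```

```bash
python3 g.py 0 0 .1287
```

```text
t 10.8 tip local [0.001  0.0003 0.1283] F [ 1.39 -0.04  1.65] q6 1.34 grip 0.0002
tool axes in warmer
 [[ 1. -0. -0.]
 [-0. -1. -0.]
 [-0.  0. -1.]]
go tool [-0.001   0.0003 -0.0004]
```

>>> apply_moves([
  {"claw": -1,"linear": [-0.002,0,0.005],"rot": [0,0,0]},
  {"claw": -1,"linear": [-0.002,0,0.005],"rot": [0,0,0]},
  {"claw": -1,"linear": [-0.001,0,0.005],"rot": [0,0,0]},
  {"claw": -1,"linear": [-0.001,0,0.004],"rot": [0,0,0]},
  {"claw": -1,"linear": [0,0,0.003],"rot": [0,0,0]},
  {"claw": -1,"linear": [0,0,0.003],"rot": [0,0,0]},
  {"claw": -1,"linear": [0,0,0],"rot": [0,0,0]},
  {"claw": -1,"linear": [0,0,0],"rot": [0,0,0]},
])

```text
t: 11.6
eef_pos: [0.5766, -0.0818, 0.1286]
tcp_rot: [-0.0, 0.998, -0.056, -0.0]
force: [-0.6, -0.4, 0.8]
grip_width: -0.0002
gripper_force: 0.0
```

>>> apply_moves([
  {"claw": -1,"linear": [0,0,0.0015],"rot": [0,0,0]},
  {"claw": -1,"linear": [0,0,0],"rot": [0,0,0]},
  {"claw": -1,"linear": [0,0,0],"rot": [0,0,0]},
])

```text
t: 11.9
eef_pos: [0.5768, -0.0818, 0.1273]
tcp_rot: [0.0, 0.998, -0.056, 0.0]
force: [0.4, 0.7, 0.6]
grip_width: -0.0001
gripper_force: 0.3
```

>>> apply_moves([
  {"claw": -1,"linear": [0,0,0.0015],"rot": [0,0,0]},
  {"claw": -1,"linear": [0,0,0],"rot": [0,0,0]},
  {"claw": -1,"linear": [0,0,0],"rot": [0,0,0]},
])

```text
t: 12.2
eef_pos: [0.5767, -0.0818, 0.1257]
tcp_rot: [-0.0, 0.998, -0.056, -0.0]
force: [0.4, -0.5, 0.9]
grip_width: 0.0002
gripper_force: 0.3
```

>>> apply_moves([
  {"claw": -1,"linear": [0,0,0.001],"rot": [0,0,0]},
  {"claw": -1,"linear": [0,0,0],"rot": [0,0,0]},
  {"claw": -1,"linear": [0,0,0],"rot": [0,0,0]},
])

```text
t: 12.5
eef_pos: [0.5767, -0.0818, 0.1249]
tcp_rot: [0.0, 0.998, -0.056, 0.0]
force: [-0.7, -0.1, 1.9]
grip_width: 0.0
gripper_force: 1.4
```

>>> apply_moves([
  {"claw": -1,"linear": [0,0,0.001],"rot": [0,0,0]},
  {"claw": -1,"linear": [0,0,0],"rot": [0,0,0]},
  {"claw": -1,"linear": [0,0,0],"rot": [0,0,0]},
])

```text
t: 12.8
eef_pos: [0.5768, -0.0818, 0.1241]
tcp_rot: [0.0, 0.998, -0.056, 0.0]
force: [-2.3, 0.2, 5.8]
grip_width: 0.0
gripper_force: 3.1
```

>>> apply_moves([
  {"claw": -1,"linear": [0,0,0.001],"rot": [0,0,0]},
  {"claw": -1,"linear": [0,0,0],"rot": [0,0,0]},
  {"claw": -1,"linear": [0,0,0],"rot": [0,0,0]},
])

```text
t: 13.1
eef_pos: [0.5768, -0.0818, 0.1235]
tcp_rot: [0.0, 0.998, -0.056, 0.0]
force: [-4.0, 0.5, 9.3]
grip_width: -0.0001
gripper_force: 4.6
```

The lid resists stiffly at 9 N, so it is on the bumpers. I'll raise the hand, tilt it square to the key panel and check.

>>> apply_moves([
  {"claw": -1,"linear": [0,0,-0.02],"rot": [0,0,0]},
  {"claw": -1,"linear": [0,0,-0.04],"rot": [0,0,0]},
  {"claw": -1,"linear": [-0.02,0.03,0],"rot": [0,0,0]},
  {"claw": -1,"linear": [-0.02,0.03,0],"rot": [0,4.87,0]},
  {"claw": -1,"linear": [0,0,0],"rot": [0,4.87,0]},
  {"claw": -1,"linear": [0,0,0],"rot": [0,0,0]},
  {"claw": -1,"linear": [0,0,0],"rot": [0,0,0]},
])

```text
t: 13.8
eef_pos: [0.5304, -0.1369, 0.1828]
tcp_rot: [0.005, 0.995, -0.056, 0.084]
force: [0.0, 0.1, -0.9]
grip_width: -0.0005
gripper_force: 0.0
```

```bash
python3 g.py -.0497 -.072 .075; python3 - <<'E'
import cv2,numpy as np
from cell import eyes
a=eyes.get_image("side")[100:270,195:345,::-1]
cv2.imwrite("pics/p4.png",cv2.resize(a,None,fx=3,fy=3,interpolation=3))
E
```

```text
t 13.8 tip local [-0.0406 -0.0596  0.1581] F [ 0.04  0.11 -0.92] q6 1.16 grip -0.0005
tool axes in warmer
 [[ 0.986 -0.     0.167]
 [-0.    -1.     0.   ]
 [ 0.167 -0.    -0.986]]
go tool [-0.0229  0.0124  0.0804]
```

View pics/p4.png

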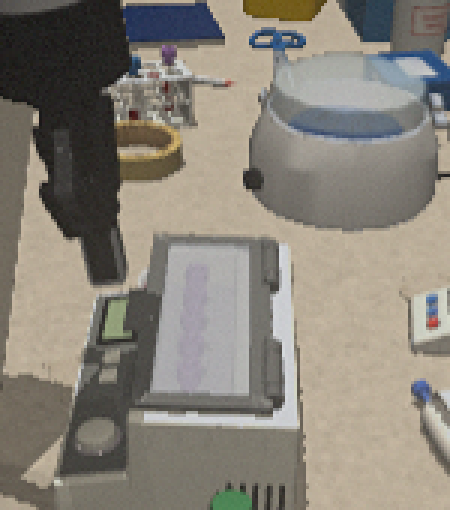

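The lid is shut flat. The key sits at crop (97,436), which agrees with my estimate. Moving over it now.

>>> apply_moves([
  {"claw": -1,"linear": [-0.0229,0.0124,0],"rot": [0,0,0]},
  {"claw": -1,"linear": [0,0,0.03],"rot": [0,0,0]},
  {"claw": -1,"linear": [0,0,0.03],"rot": [0,0,0]},
  {"claw": -1,"linear": [0,0,0.015],"rot": [0,0,0]},
  {"claw": -1,"linear": [0,0,0.005],"rot": [0,0,0]},
  {"claw": -1,"linear": [0,0,0],"rot": [0,0,0]},
  {"claw": -1,"linear": [0,0,0],"rot": [0,0,0]},
])

```text
t: 14.55
eef_pos: [0.5205, -0.1483, 0.1007]
tcp_rot: [0.005, 0.995, -0.055, 0.085]
force: [-0.0, 0.2, -0.5]
grip_width: 0.0002
gripper_force: 0.0
```

```bash
python3 g.py -.0497 -.0724 .056; python3 - <<'E'
import cv2,numpy as np
from cell import eyes
a=eyes.get_image("side")[140:290,195:305,::-1]
cv2.imwrite("pics/p5.png",cv2.resize(a,None,fx=4,fy=4,interpolation=3))
E
```

```text
t 14.55 tip local [-0.049  -0.0719  0.076 ] F [-0.04  0.19 -0.48] q6 1.1 grip 0.0002
tool axes in warmer
 [[ 0.985  0.     0.17 ]
 [ 0.    -1.    -0.   ]
 [ 0.17   0.    -0.985]]
go tool [-0.004   0.0004  0.0196]
```

View pics/p5.png

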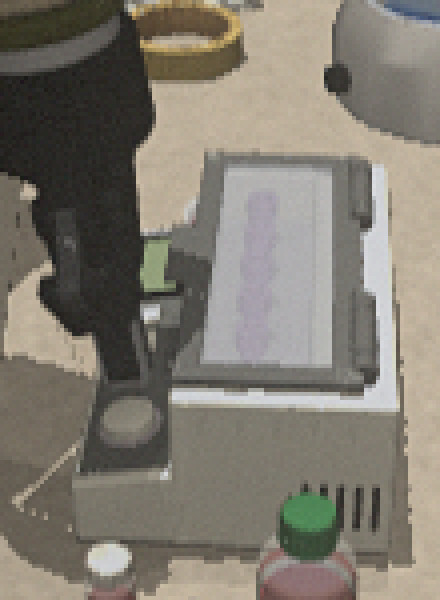

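The tip (122,370) is over the key (130,418), and the set keys are well clear. Pressing now.

>>> apply_moves([
  {"claw": -1,"linear": [-0.003,0,0.005],"rot": [0,0,0]},
  {"claw": -1,"linear": [0,0,0.005],"rot": [0,0,0]},
  {"claw": -1,"linear": [0,0,0.003],"rot": [0,0,0]},
  {"claw": -1,"linear": [0,0,0],"rot": [0,0,0]},
  {"claw": -1,"linear": [0,0,0],"rot": [0,0,0]},
])

```text
t: 15.1
eef_pos: [0.5193, -0.1482, 0.0867]
tcp_rot: [0.005, 0.995, -0.056, 0.085]
force: [0.7, -0.6, 0.4]
grip_width: -0.0005
gripper_force: 0.0
```

>>> apply_moves([
  {"claw": -1,"linear": [0,0,0.002],"rot": [0,0,0]},
  {"claw": -1,"linear": [0,0,0.002],"rot": [0,0,0]},
  {"claw": -1,"linear": [0,0,0],"rot": [0,0,0]},
  {"claw": -1,"linear": [0,0,0],"rot": [0,0,0]},
])

```text
t: 15.5
eef_pos: [0.5198, -0.1483, 0.0827]
tcp_rot: [0.005, 0.995, -0.056, 0.085]
force: [-0.2, -0.5, 0.1]
grip_width: 0.0
gripper_force: 0.0
```

>>> apply_moves([
  {"claw": -1,"linear": [0,0,0.002],"rot": [0,0,0]},
  {"claw": -1,"linear": [0,0,0],"rot": [0,0,0]},
  {"claw": -1,"linear": [0,0,0],"rot": [0,0,0]},
])

```text
t: 15.8
eef_pos: [0.5203, -0.1484, 0.0809]
tcp_rot: [0.005, 0.995, -0.056, 0.085]
force: [0.0, 0.5, 1.9]
grip_width: -0.0001
gripper_force: 1.2
```

Contact with the key at tip z of about 0.056. Continuing to press.

>>> apply_moves([
  {"claw": -1,"linear": [0,0,0.002],"rot": [0,0,0]},
  {"claw": -1,"linear": [0,0,0.002],"rot": [0,0,0]},
  {"claw": -1,"linear": [0,0,0],"rot": [0,0,0]},
  {"claw": -1,"linear": [0,0,0],"rot": [0,0,0]},
])

```text
t: 16.2
eef_pos: [0.521, -0.1485, 0.077]
tcp_rot: [0.005, 0.995, -0.056, 0.085]
force: [-0.6, 1.0, 6.1]
grip_width: 0.0003
gripper_force: 3.0
```

>>> apply_moves([
  {"claw": -1,"linear": [0,0,0.001],"rot": [0,0,0]},
  {"claw": -1,"linear": [0,0,0],"rot": [0,0,0]},
  {"claw": -1,"linear": [0,0,0],"rot": [0,0,0]},
])

```text
t: 16.5
eef_pos: [0.5212, -0.1485, 0.0761]
tcp_rot: [0.005, 0.995, -0.056, 0.085]
force: [-1.9, 0.7, 6.3]
grip_width: 0.0003
gripper_force: 3.4
```

At 6.3 N the key is well past its pressed point of 4.5 N. I'll release it and retreat.

>>> apply_moves([
  {"claw": -1,"linear": [0,0,-0.01],"rot": [0,0,0]},
  {"claw": -1,"linear": [0,0,-0.03],"rot": [0,0,0]},
  {"claw": -1,"linear": [0,0,-0.04],"rot": [0,0,0]},
  {"claw": -1,"linear": [0,0,-0.04],"rot": [0,0,0]},
  {"claw": -1,"linear": [-0.03,0,-0.02],"rot": [0,0,0]},
  {"claw": -1,"linear": [-0.04,0,0],"rot": [0,0,0]},
  {"claw": -1,"linear": [-0.04,0,0],"rot": [0,0,0]},
  {"claw": -1,"linear": [0,0,0],"rot": [0,0,0]},
  {"claw": -1,"linear": [0,0,0],"rot": [0,0,0]},
  {"claw": -1,"linear": [0,0,0],"rot": [0,0,0]},
])

```text
t: 17.5
eef_pos: [0.3905, -0.1341, 0.1956]
tcp_rot: [0.005, 0.995, -0.056, 0.085]
force: [-0.1, 0.2, -1.0]
grip_width: 0.0
gripper_force: 0.0
```

```bash
python3 g.py; python3 - <<'E'
import cv2,numpy as np
from cell import eyes
a=eyes.get_image("side")[120:320,185:325,::-1]
cv2.imwrite("pics/p6.png",cv2.resize(a,None,fx=3,fy=3,interpolation=3))
E
```

```text
t 17.5 tip local [-0.1798 -0.0724  0.171 ] F [-0.08  0.23 -1.  ] q6 0.96 grip 0.0
tool axes in warmer
 [[ 0.985 -0.     0.17 ]
 [-0.    -1.    -0.001]
 [ 0.17   0.001 -0.985]]
```

View pics/p6.png

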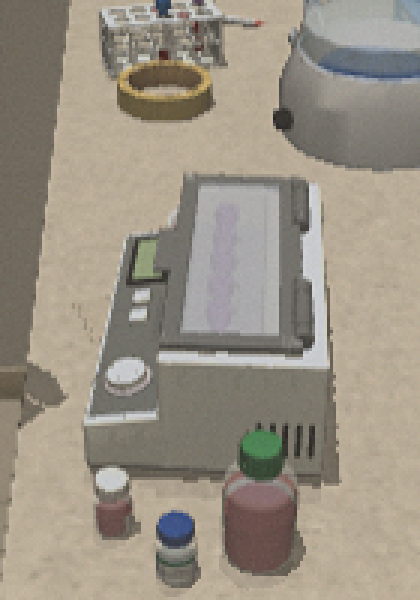

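The lid is shut, the key is back up at (128,375), the vials and bottle are undisturbed, and the hand is clear.

```bash
python3 -c "
from cell import job_done
print(job_done())"
```

```text
the job is handed in; nothing more can be done
None
```

I pressed both proud tubes home, shut the lid, and pressed and released the start key; the hand is clear and the job is handed in at about 17.5 s, though `job_done()` gave no verdict.

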